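Open both leaves of a bench cupboard, active leaf first, then the bolted leaf

TASK

Open both doors of the small grey bench cupboard wide, so that the tray inside can come straight out. First swing open the active door (the one with the pull post, whose metal strip and hood cover the other door's bolt) nearly to a right angle; then draw the other door's bolt up by its knob and pull that door open just as wide. Let go, leave both doors standing open, and do not knock or shift the bottle and the jar that stand to the left.

Things in the scene. Friction and masses are not known exactly. Their poses are not given: they have to be found in the camera images.
- pull_post (a point): upright round steel post, 12 mm thick, the left (active) door's pull. Point: on its axis at z=0.150; top z=0.165; free to grip all round above z=0.10 (its foot below runs to the door). Axes turn with the door: z up, -x out of its front, -y along it from hinge to free edge. Post axis is 40 mm before the door's face; vertical hinge axis at x=+0.040, y=+0.080 in this frame. Shut, -x faces the robot.
- bolt_knob (a point): upright round steel knob, 16 mm thick, on the bolt of the right (passive) door. Point: on its axis at z=0.150 with the bolt down, when the knob spans z=0.129 to 0.165; rises with the bolt. Door and cupboard tops: z=0.12. Axes turn with the door: z up, -x out of its front, -y towards its hinge; vertical hinge axis at x=-0.006, y=-0.103 in this frame. The knob is also this door's only pull.
- active_leaf (a joint): angle of the left door, rad: 0 shut (may start slightly ajar), grows as it opens towards the robot, clockwise from above; stop 1.75; light, stays where left. Door top z=0.12. A metal strip on its free edge, from 26 to 88 mm on the post's -y side, rises to z=0.177, with a flat hood (underside z=0.172) over the other door's knob while shut, so the bolt can then rise only 7 mm
- passive_leaf (a joint): angle of the right door, rad: 0 shut, grows as it opens towards the robot, counter-clockwise seen from above; stop at 1.75; held shut by the bolt until that is raised, then light; stays where left
- flush_bolt (a joint): height of the bolt above its lowest position, m: 0 down in its keeper, stop at 0.028; it is clear of the keeper from 0.012 up; moves against 2 to 3 N and stays where it is left
- amber_bottle: bystander: amber bottle with a pale cap, 55 mm in diameter, 105 mm tall, left of the cupboard; origin at the centre of its underside
- jar: bystander: white jar with a screw cap, 45 mm in diameter, 78 mm tall, left of the cupboard; origin at the centre of its underside

How it is judged:
By the outcome, as a careful person would: the job done as asked, in the order asked, and still so for the second after the job is handed in, with the robot touching nothing.
It also fails if it takes over 54 s, if anything falls off the work surface, if the arm or the gripper's body presses on something with over 40 N, if the wrist force passes 120 N, or if a joint passes its speed limit or range.

ROBOT

A 6-joint arm with a two-finger parallel gripper is mounted at the origin on a cart in front of the work surface, level with it; the furniture and walls round the work are solid. World frame = base frame: x ahead of the robot, y to its left, z up, the work surface at z = 0. Lengths are in m, angles in rad, forces in N, time in s.
With the tool pointing down it reaches from about 0.25 to 0.725 m from the base axis. Payload 9.7 kg.
Tool frame: the origin (TCP) lies between the finger pads; the fingertips stand 25 mm ahead of it and the grasp point (between the pads) lies 6 mm ahead of it; x points along the fingers, y is the direction in which the jaws open and shut, and the axes are right-handed (so a half turn about x gives the same grasp; the last joint's range is limited). The gripper opens to 85 mm and grips with 20 to 120 N. Pads are 22 mm wide; open, the fingers measure 114 mm over their backs; the gripper's body (76 mm by 85 mm) begins 54 mm behind the grasp point. The pads swing forward as they close: fully open they stand 13 mm farther back than shut.
Start: joints at [1.166, 0.087, 0.176, 1.66, 0, 1.571], TCP at [0.217, 0.506, 0.231] pointing down, gripper open.
Joint ranges: [-3.13, 3.13], [-0.85, 1.81], [-1.15, 1.24], [-2.2, 2.28], [-1.44, 1.52], [-3.14, 3.14]. Speed limits (rad/s): [2.22, 2.22, 2.57, 3.14, 3.14, 3.14].

INTERFACE

Orientations are given as [roll, pitch, yaw] about the fixed x, y, z axes, in that order (R = Rz(yaw) Ry(pitch) Rx(roll)).
In Python, from station import ctrl gives the robot as it stands.
- The arm moves only by the tool send_rows, never from a script. Its argument "series" is a list of rows, each a list of 5 numbers: the shift along the world's x, y, z in mm, then the turn about the world's z in degrees, then the closure, from 0 (fully open) to 1 (shut). In form: [[tx, ty, tz, roll, jaw], ...]. A call has 1 to 12 rows; each row is the pose to reach, as a shift and turn from the pose measured when the call began; what a row does not reach only later rows make up. A row lasts 1/12 s, in which the tool goes at most 41.7 mm and 7.16 degrees, less where a joint would pass 70% of its speed; a pose out of reach is approached as far as the arm can. A call with a gripper value outside its range is refused whole. The fingers move at their own pace and stop on an object; "force" is the grip in N (left out, the last holds). Time passes only in rows, so rows that repeat a pose let the fingers close. It gives the time, the measured TCP pose, the force and the opening at its end, in the units of the state.
- ctrl.get_state(): the state, without advancing time (a new reading comes with each control period).
- ctrl.camera(name): name is "side" or "top"; returns the picture (480x640x3 uint8, blue, green, red); there is no depth.
- ctrl.calibration(name): a dict with "mtx" (3x3 intrinsics, pixels), "dist_coeffs" ([k1, k2, p1, p2, k3] as OpenCV has them; the pictures are not rectified), "extrinsics" (4x4, takes a point from camera to world coordinates). Camera axes: x right, y down, z forward; pixel columns grow to the right and rows downward; lengths in m; the calibration is good to about 2 mm. A picture is of the moment at which its call begins. calibration takes no time and is no camera call.
- ctrl.sign_off(): hands the job in, once; it reports no verdict.
The state is a dict: "clock": time; "joint_pos": joint angles; "joint_velocities": joint speeds; "effort": joint torques, N m; "eef_pos": TCP position; "orientation": TCP orientation; "ft_force": force on the tool from outside, world axes, zero at the start; "ft_torque": the same for the moment, N m; "opening": opening from 0.0 (shut) to 1.0 (fully open).
Only numpy, scipy, OpenCV 4.12 (cv2) and the standard library are available. Lean on these libraries where they do the work, as an engineer would, in place of code of your own. Each camera call takes 0.05 s, during which the arm holds its last target.

## Working session

There is one attempt and no reset: what is moved stays moved. The work goes in short steps, Python scripts to look and compute and a tool call to move; the robot and the scene stay as the last step left them, time stands still between calls to the robot, and variables do not carry over. Pictures are saved under pics/ and viewed, and the job is handed in when it is done.

Besides the shell and the picture viewer there is one more tool, called after "Call:" as a command line: name --pt "numbers of a row" for each row, then --argument value for the rest. send_rows: Moves the arm, as the interface text tells. Its arguments: {"type":"object","properties":{"series":{"type":"array"},"force":{"type":"number"}},"required":["series"]}

```bash
mkdir -p pics; ls; python3 - <<'E'
from station import ctrl
import cv2
s=ctrl.get_state()
for k,v in s.items(): print(k,v)
for n in("top","side"):
    c=ctrl.calibration(n); print(n,c)
    cv2.imwrite(f"pics/{n}0.png",ctrl.camera(n))
E
```

```text
pics
clock 0.0
joint_pos [ 1.16604018e+00  8.74573388e-02  1.75140175e-01  1.65980950e+00
 -1.00092188e-05  1.57077677e+00]
joint_velocities [ 0.00011142  0.00148222 -0.00014356  0.00173113  0.00254879  0.00039792]
effort [ 2.38837119e-04 -5.20383918e+01  4.64801002e+01  1.64500420e-02
 -7.55460292e-05 -9.87996202e-06]
eef_pos [0.21649816 0.50534441 0.22988768]
orientation [-1.5632922   1.56946595 -1.96802878]
ft_force [-0.0447666   0.38617586  0.50066792]
ft_torque [0.05227074 0.06723658 0.0051551 ]
opening 1.0003733182031076
top {'mtx': array([[581.72617411,   0.        , 326.17917701],
       [  0.        , 581.72617411, 248.91511964],
       [  0.        ,   0.        ,   1.        ]]), 'dist_coeffs': array([-0.04337526,  0.        ,  0.        ,  0.        ,  0.        ]), 'extrinsics': array([[ 0.02313494, -0.9921732 ,  0.12270742,  0.38593156],
       [-0.9996575 , -0.02446028, -0.00930523, -0.02627835],
       [ 0.01223385, -0.12245012, -0.99239926,  1.37519109],
       [ 0.        ,  0.        ,  0.        ,  1.        ]])}
side {'mtx': array([[541.73743486,   0.        , 326.34758593],
       [  0.        , 541.73743486, 240.0949768 ],
       [  0.        ,   0.        ,   1.        ]]), 'dist_coeffs': array([-0.14528054,  0.        ,  0.        ,  0.        ,  0.        ]), 'extrinsics': array([[ 0.87281861, -0.25776504,  0.41442111,  0.07167398],
       [-0.48755009, -0.49874076,  0.71662582, -0.86647547],
       [ 0.02196762, -0.8275354 , -0.56098359,  0.75067114],
       [ 0.        ,  0.        ,  0.        ,  1.        ]])}
```

View pics/top0.png

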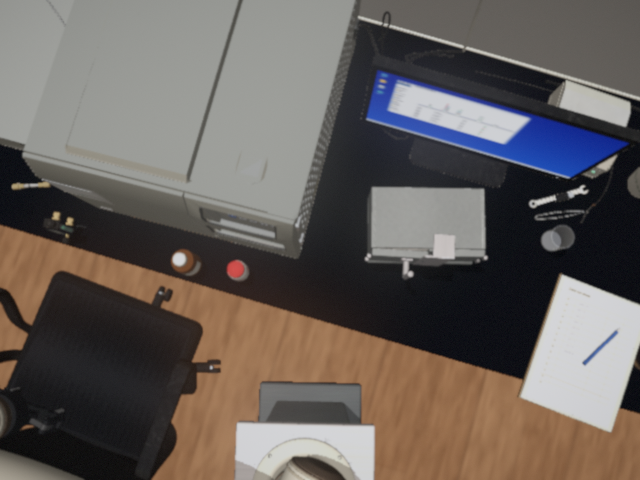

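View pics/side0.png

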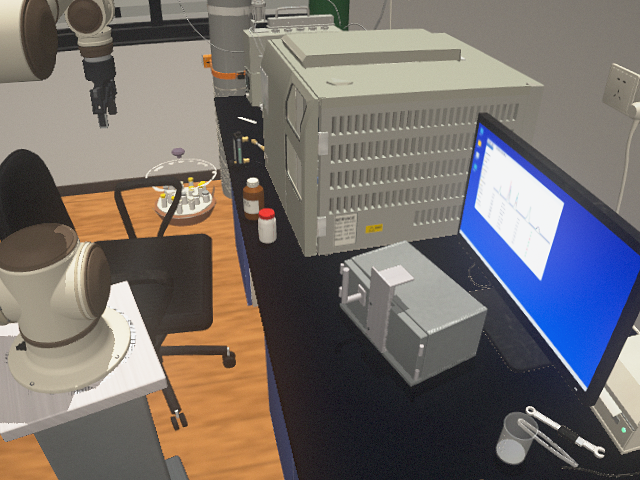

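```bash
python3 - <<'E'
import cv2
a=cv2.imread("pics/top0.png")[175:295,350:510]; cv2.imwrite("pics/t0z.png",cv2.resize(a,None,fx=5,fy=5,interpolation=cv2.INTER_CUBIC))
a=cv2.imread("pics/side0.png")[230:390,320:500]; cv2.imwrite("pics/s0z.png",cv2.resize(a,None,fx=3.7,fy=3.7,interpolation=cv2.INTER_CUBIC))
E
cat > h.py <<'E'
import numpy as np,cv2
from station import ctrl
def ray(n,u,v):
    c=ctrl.calibration(n); p=cv2.undistortPoints(np.array([[[u,v]]],float),c["mtx"],c["dist_coeffs"])[0,0]
    E=c["extrinsics"]; return E[:3,3],E[:3,:3]@np.array([p[0],p[1],1.])
def onz(n,u,v,z):
    o,d=ray(n,u,v); return o+d*(z-o[2])/d[2]
def proj(n,P):
    c=ctrl.calibration(n); W=np.linalg.inv(c["extrinsics"]); r,_=cv2.Rodrigues(W[:3,:3])
    return cv2.projectPoints(np.array(P,float).reshape(-1,1,3),r,W[:3,3],c["mtx"],c["dist_coeffs"])[0][:,0]
def tri(a,b):
    o1,d1=ray("top",*a);o2,d2=ray("side",*b)
    d1/=np.linalg.norm(d1);d2/=np.linalg.norm(d2)
    s=np.linalg.lstsq(np.c_[d1,-d2],o2-o1,rcond=None)[0]
    p,q=o1+s[0]*d1,o2+s[1]*d2
    return (p+q)/2,np.linalg.norm(p-q)
E
```

```text
(no output)
```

View pics/t0z.png

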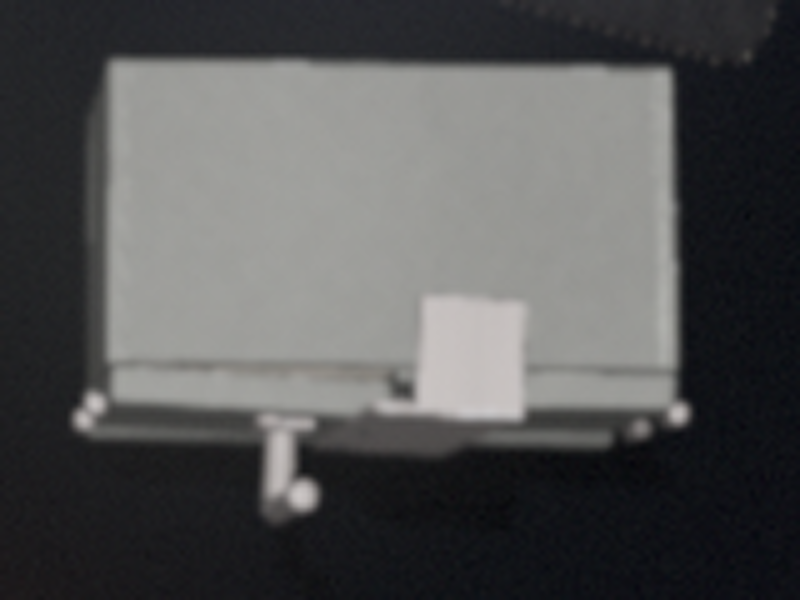

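View pics/s0z.png

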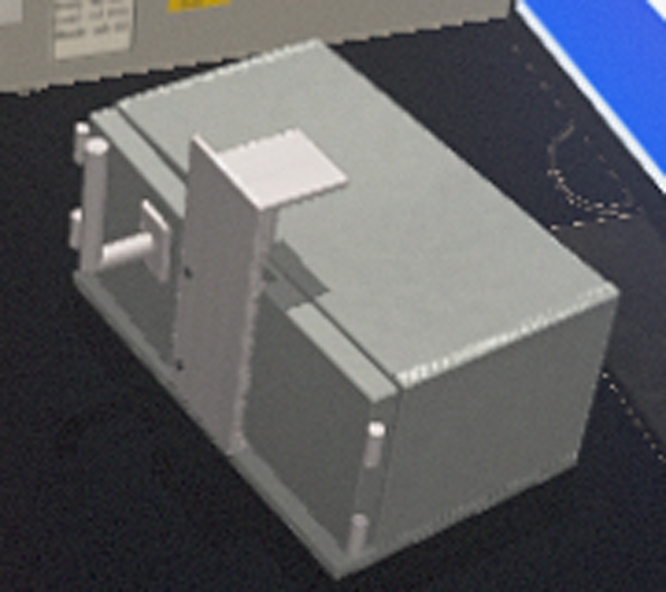

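```bash
python3 - <<'E'
from h import *
t=lambda u,v:(350+(u+.5)/5-.5,175+(v+.5)/5-.5)
print("post",onz("top",*t(303,495),.165), tri(t(303,495),(320+96/3.7,230+145/3.7)))
for nm,p,z in [("BL",(110,60),.12),("BR",(672,68),.12),("seamL",(110,363),.12),("seamR",(677,370),.12),("frontL",(112,405),.12),("frontR",(680,403),.12),("stripL",(368,408),.177),("stripR/hood",(524,418),.177),("hoodBL",(422,296),.177),("hoodBR",(524,302),.177)]:
    print(nm,onz("top",*t(*p),z).round(4))
E
```

```text
post [ 0.48790247 -0.214486    0.165     ] (array([ 0.48902533, -0.2150641 ,  0.16500803]), np.float64(0.0025019109021263437))
BL [ 0.6822 -0.1351  0.12  ]
BR [ 0.6854 -0.3849  0.12  ]
seamL [ 0.5473 -0.1369  0.12  ]
seamR [ 0.5504 -0.3856  0.12  ]
frontL [ 0.5289 -0.138   0.12  ]
frontR [ 0.5359 -0.3868  0.12  ]
stripL [ 0.5238 -0.2395  0.177 ]
stripR/hood [ 0.5212 -0.3048  0.177 ]
hoodBL [ 0.5715 -0.2621  0.177 ]
hoodBR [ 0.57  -0.305  0.177]
```

```bash
python3 - <<'E'
from h import *
from scipy.spatial.transform import Rotation as R
s=ctrl.get_state(); M=R.from_euler("xyz",s["orientation"]).as_matrix(); print(M.round(3)); print("jaw dir deg",np.degrees(np.arctan2(M[1,1],M[0,1])))
print("bottle cap",onz("top",180,259,.105),"jar",onz("top",235,269,.078))
for z in (0.1,.2,.4): print(z,onz("top",298,258,z))
E
```

```text
[[-0.     0.394  0.919]
 [-0.001  0.919 -0.394]
 [-1.    -0.001 -0.   ]]
jaw dir deg 66.80893790355576
bottle cap [0.51278335 0.28205512 0.105     ] jar [0.49607046 0.16430898 0.078     ]
0.1 [0.52190948 0.02337839 0.1       ]
0.2 [0.51124614 0.01948433 0.2       ]
0.4 [0.48991947 0.0116962  0.4       ]
```

Call:
send_rows --pt "12 -40 10 0 0" --pt "22 -80 20 2 0" --pt "33 -120 20 4 0" --pt "43 -160 20 6 0" --pt "54 -200 20 8 0" --pt "64 -240 20 10 0" --pt "75 -280 20 12 0" --pt "86 -320 20 14 0" --pt "96 -360 20 16 0" --pt "107 -400 20 18 0" --pt "118 -440 20 20 0" --pt "128 -480 20 23 0"

```text
clock: 1.1
eef_pos: [0.3443, 0.0234, 0.25]
orientation: [-1.076, 1.57, -1.078]
ft_force: [2.0, 1.4, 0.3]
opening: 0.996
```

```bash
cat > st.py <<'E'
from h import *
from scipy.spatial.transform import Rotation as R
s=ctrl.get_state(); M=R.from_euler("xyz",s["orientation"]).as_matrix()
print("t",round(s["clock"],2),"tcp",(s["eef_pos"]*1000).round(1),"jaw",np.degrees(np.arctan2(M[1,1],M[0,1])).round(1),"q",s["joint_pos"].round(2),"F",s["ft_force"].round(1),"op",round(s["opening"],3))
E
python3 st.py
```

```text
t 1.1 tcp [344.3  23.4 250. ] jaw 89.9 q [ 0.07 -0.39 -0.2   1.76 -0.    0.07] F [2.  1.4 0.3] op 0.996
```

Call:
send_rows --pt "21 -35 0 0 0" --pt "42 -70 0 0 0" --pt "63 -104 0 0 0" --pt "84 -139 0 0 0" --pt "105 -174 0 0 0" --pt "126 -209 0 0 0" --pt "144 -238 0 0 0" --pt "144 -238 -15 0 0" --pt "144 -238 -35 0 0" --pt "144 -238 -50 0 0.3" --pt "144 -238 -50 0 0.4"

```text
clock: 2.02
eef_pos: [0.4872, -0.2144, 0.1962]
orientation: [2.897, 1.566, 2.895]
ft_force: [-1.3, 0.3, -0.2]
opening: 0.747
```

```bash
python3 st.py; python3 - <<'E'
from h import *
for n,b in (("top",(340,170,510,297)),("side",(290,180,490,330))):
    a=ctrl.camera(n)[b[1]:b[3],b[0]:b[2]]; cv2.imwrite(f"pics/{n}1.png",cv2.resize(a,None,fx=4,fy=4,interpolation=cv2.INTER_CUBIC))
E
```

```text
t 2.02 tcp [ 487.2 -214.4  196.2] jaw 89.9 q [-0.41  0.04  0.06  1.6  -0.   -0.41] F [-1.3  0.3 -0.2] op 0.747
```

View pics/side1.png

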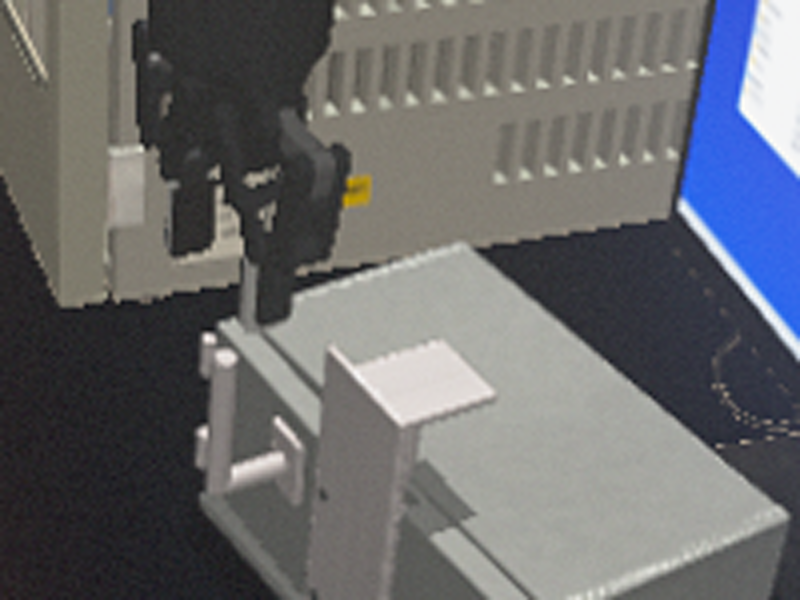

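The side view shows the open fingers straddling the post: the tips are at about (190,250) and (275,320), and the post top is at (224,360). I'll descend and grip.

Call:
send_rows --pt "1 0 -20 0 0.3" --pt "1 0 -42 0 0.3" --pt "1 0 -42 0 0.6" --pt "1 0 -42 0 1" --pt "1 0 -42 0 1" --pt "1 0 -42 0 1" --pt "1 0 -42 0 1" --pt "1 0 -42 0 1" --force 40

```text
clock: 2.78
eef_pos: [0.49, -0.2144, 0.1599]
orientation: [-0.327, 1.568, -0.329]
ft_force: [1.2, 2.7, 7.2]
opening: 0.098
```

```bash
python3 st.py; python3 - <<'E'
from h import *
import numpy as np
# arc: yaw offset .012, current post p0, hinge
s=ctrl.get_state(); p=s["eef_pos"][:2]
H=np.array([p[0]+.040,p[1]+.080]); print(H)
for a in range(0,95,5):
    t=-np.radians(a); c,sn=np.cos(t),np.sin(t); v=np.array([-.04,-.08]); q=H+np.array([c*v[0]-sn*v[1],sn*v[0]+c*v[1]])
    print(a,((q-p)*1000).round(1))
E
```

```text
t 2.78 tcp [ 490.  -214.4  159.9] jaw 89.9 q [-0.41  0.03 -0.02  1.52  0.   -0.41] F [1.2 2.7 7.2] op 0.098
[ 0.53000792 -0.13437742]
0 [ 0. -0.]
5 [-6.8  3.8]
10 [-13.3   8.2]
15 [-19.3  13.1]
20 [-24.9  18.5]
25 [-30.1  24.4]
30 [-34.6  30.7]
35 [-38.7  37.4]
40 [-42.1  44.4]
45 [-44.9  51.7]
50 [-47.   59.2]
55 [-48.5  66.9]
60 [-49.3  74.6]
65 [-49.4  82.4]
70 [-48.9  90.2]
75 [-47.6  97.9]
80 [-45.7 105.5]
85 [-43.2 112.9]
90 [-40. 120.]
```

```bash
python3 st.py; python3 - <<'E'
from h import *
for n,b in (("top",(340,170,510,297)),("side",(290,180,490,330))):
    a=ctrl.camera(n)[b[1]:b[3],b[0]:b[2]]; cv2.imwrite(f"pics/{n}2.png",cv2.resize(a,None,fx=4,fy=4,interpolation=cv2.INTER_CUBIC))
E
```

```text
t 2.78 tcp [ 490.  -214.4  159.9] jaw 89.9 q [-0.41  0.03 -0.02  1.52  0.   -0.41] F [1.2 2.7 7.2] op 0.098
```

View pics/side2.png

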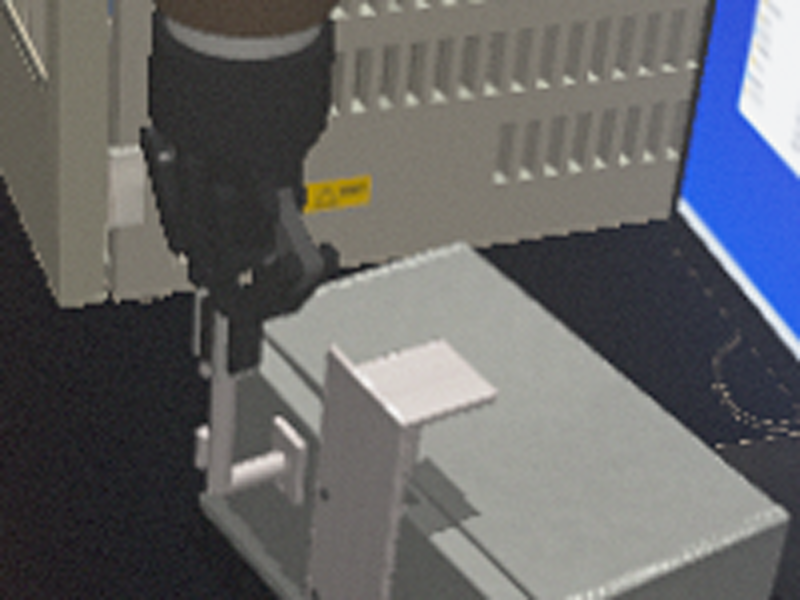

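View pics/top2.png

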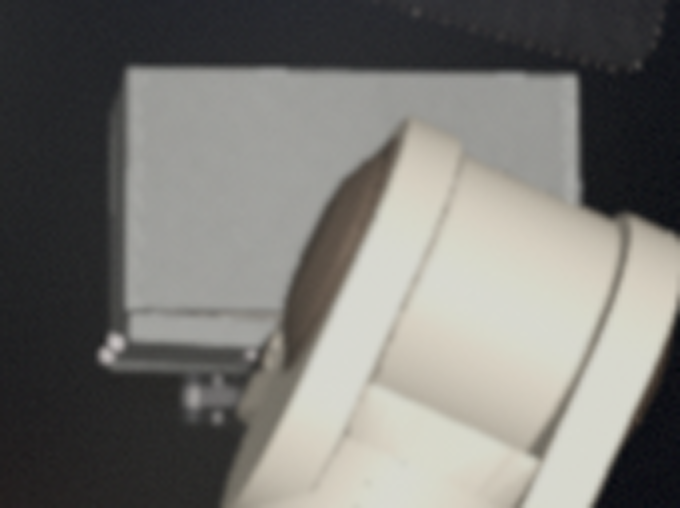

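The post is between the closed pads: in the side view it sits at (222,340) with the near finger at (245,365). Next I swing the door along the arc.

Call:
send_rows --pt "-4 2 0 -3 1" --pt "-7 4 0 -5 1" --pt "-13 8 0 -10 1" --pt "-19 13 0 -15 1" --pt "-25 18 0 -20 1" --pt "-30 24 0 -25 1" --pt "-35 31 0 -30 1" --pt "-39 37 0 -35 1" --pt "-42 44 0 -40 1" --pt "-45 52 0 -45 1" --pt "-45 52 0 -45 1"

```text
clock: 3.8
eef_pos: [0.4465, -0.161, 0.1602]
orientation: [0.541, 1.566, -0.249]
ft_force: [10.3, 2.6, -9.1]
opening: 0.094
```

```bash
python3 st.py; python3 - <<'E'
from h import *
for n,b in (("side",(290,180,490,330)),("top",(340,170,510,297))):
    a=ctrl.camera(n)[b[1]:b[3],b[0]:b[2]]; cv2.imwrite(f"pics/{n}3.png",cv2.resize(a,None,fx=4,fy=4,interpolation=cv2.INTER_CUBIC))
E
```

```text
t 3.8 tcp [ 446.5 -161.   160.2] jaw 44.7 q [-0.35 -0.11 -0.16  1.52  0.    0.44] F [10.3  2.6 -9.1] op 0.094
```

View pics/side3.png

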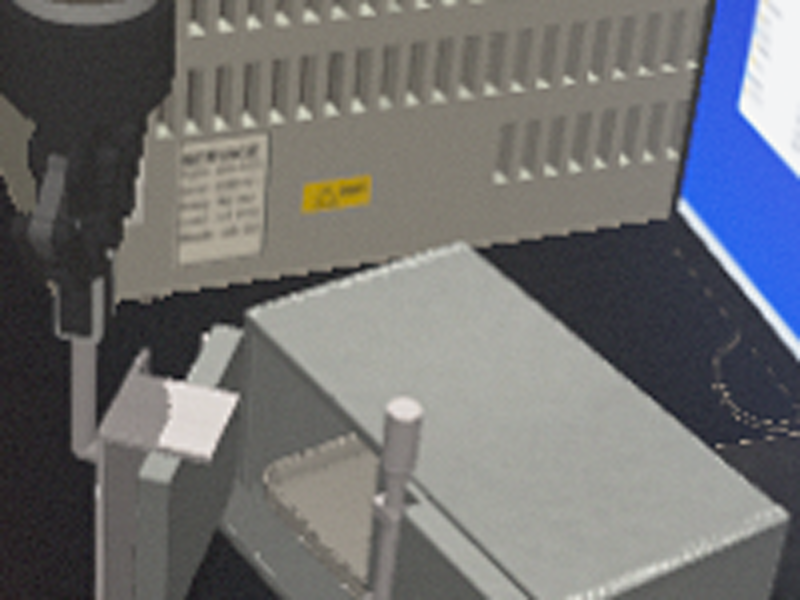

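The door is about 45° open, the post is still gripped, and the bolt knob is now visible at about (404,405). I'll continue to about 89°.

Call:
send_rows --pt "-4 6 0 -5 1" --pt "-5 14 0 -10 1" --pt "-6 21 0 -15 1" --pt "-6 29 0 -20 1" --pt "-5 37 0 -25 1" --pt "-4 45 0 -30 1" --pt "-2 52 0 -35 1" --pt "0 60 0 -40 1" --pt "3 66 0 -44 1" --pt "3 66 0 -44 1" --pt "3 66 0 -44 1"

```text
clock: 4.82
eef_pos: [0.4519, -0.0963, 0.1602]
orientation: [0.726, 1.562, -0.828]
ft_force: [12.8, -5.5, -11.6]
opening: 0.096
```

```bash
python3 st.py; python3 - <<'E'
from h import *
for n,b in (("side",(290,180,490,330)),("top",(340,170,510,297))):
    a=ctrl.camera(n)[b[1]:b[3],b[0]:b[2]]; cv2.imwrite(f"pics/{n}4.png",cv2.resize(a,None,fx=4,fy=4,interpolation=cv2.INTER_CUBIC))
E
```

```text
t 4.82 tcp [451.9 -96.3 160.2] jaw 1.0 q [-0.21 -0.15 -0.19  1.52 -0.01  1.35] F [ 12.8  -5.5 -11.6] op 0.096
```

View pics/side4.png

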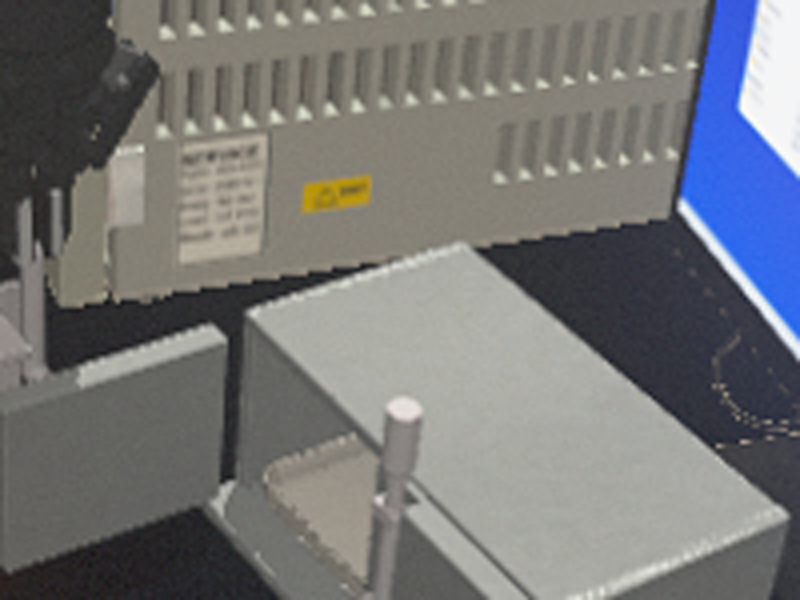

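View pics/top4.png

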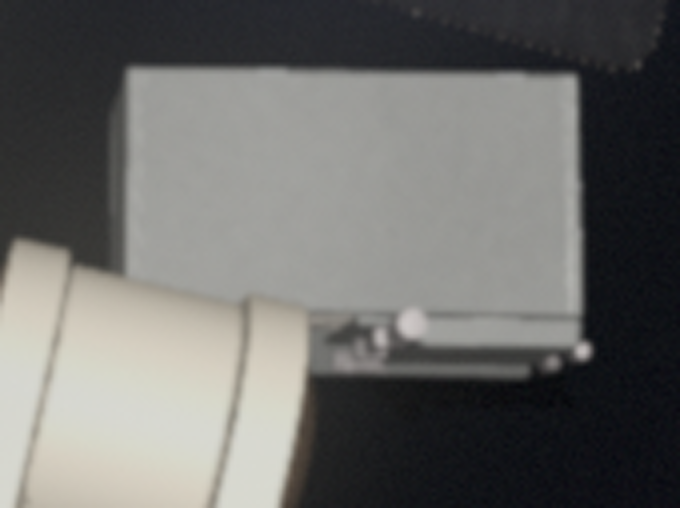

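```bash
python3 - <<'E'
from h import *
print(onz("top",442.4,250.5,.165),tri((442.4,250.5),(391,281.2)))
print(tri((410.6,274),(346,269.2)))
E
```

```text
[ 0.53823694 -0.28222405  0.165     ] (array([ 0.53948047, -0.28276445,  0.1664455 ]), np.float64(0.003241438461003691))
(array([ 0.48834477, -0.21589645,  0.16574914]), np.float64(0.0029484053735754573))
```

Call:
send_rows --pt "0 0 0 0 0.8" --pt "0 0 0 0 0.5" --pt "0 0 0 0 0.5" --pt "0 0 0 0 0.5" --pt "0 0 10 0 0.5" --pt "0 0 30 0 0.5" --pt "0 0 60 0 0.5" --pt "0 0 85 0 0.5" --pt "0 0 85 0 0.5"

```text
clock: 5.67
eef_pos: [0.4528, -0.0967, 0.2511]
orientation: [0.989, 1.555, -0.565]
ft_force: [0.5, 0.4, -0.1]
opening: 0.498
```

```bash
python3 st.py
```

```text
t 5.67 tcp [452.8 -96.7 251.1] jaw 1.0 q [-0.21 -0.13  0.01  1.69 -0.01  1.35] F [ 0.5  0.4 -0.1] op 0.498
```

Call:
send_rows --pt "15 -33 0 0 0.3" --pt "30 -65 0 0 0.3" --pt "45 -97 0 0 0.3" --pt "60 -129 0 0 0.3" --pt "75 -161 0 0 0.3" --pt "86 -186 0 0 0.3" --pt "86 -186 -20 0 0.3" --pt "86 -186 -45 0 0.3" --pt "86 -186 -55 0 0.3" --pt "86 -186 -55 0 0.3"

```text
clock: 6.5
eef_pos: [0.5378, -0.2822, 0.1936]
orientation: [0.959, 1.56, -0.595]
ft_force: [-0.8, -0.3, 0.1]
opening: 0.703
```

```bash
python3 st.py; python3 - <<'E'
from h import *
for n,b in (("side",(270,180,470,330)),("top",(330,170,500,297))):
    a=ctrl.camera(n)[b[1]:b[3],b[0]:b[2]]; cv2.imwrite(f"pics/{n}5.png",cv2.resize(a,None,fx=4,fy=4,interpolation=cv2.INTER_CUBIC))
E
```

```text
t 6.5 tcp [ 537.8 -282.2  193.6] jaw 1.0 q [-0.48  0.2   0.24  1.59 -0.    1.07] F [-0.8 -0.3  0.1] op 0.703
```

View pics/side5.png

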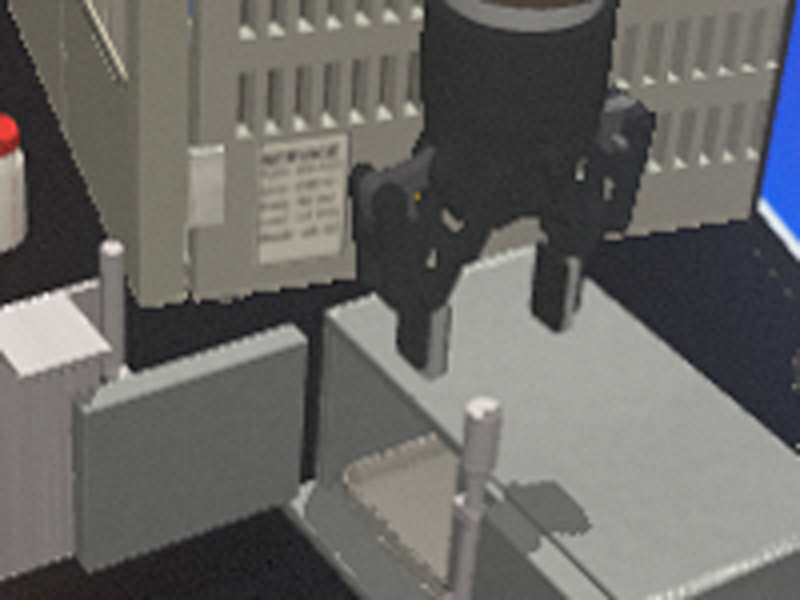

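View pics/top5.png

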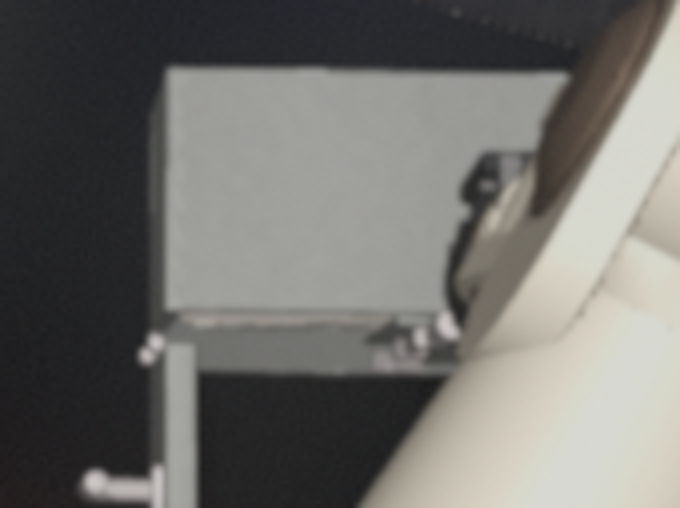

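Active door stands at about 90° in both views. The gripper straddles the knob, so I'll descend and grip it.

Call:
send_rows --pt "0 0 -20 0 0.3" --pt "0 0 -38 0 0.3" --pt "0 0 -38 0 0.6" --pt "0 0 -38 0 1" --pt "0 0 -38 0 1" --pt "0 0 -38 0 1" --pt "0 0 -38 0 1" --pt "0 0 -38 0 1" --force 50

```text
clock: 7.27
eef_pos: [0.5395, -0.2825, 0.1615]
orientation: [1.024, 1.552, -0.529]
ft_force: [0.8, 1.6, 7.6]
opening: 0.143
```

```bash
python3 st.py
```

```text
t 7.27 tcp [ 539.5 -282.5  161.5] jaw 1.0 q [-0.48  0.19  0.16  1.52 -0.    1.07] F [0.8 1.6 7.6] op 0.143
```

Call:
send_rows --pt "0 0 4 0 1" --pt "0 0 8 0 1" --pt "0 0 12 0 1" --pt "0 0 16 0 1" --pt "0 0 20 0 1" --pt "0 0 23 0 1" --pt "0 0 23 0 1" --pt "0 0 23 0 1"

```text
clock: 7.93
eef_pos: [0.5396, -0.2825, 0.185]
orientation: [1.031, 1.551, -0.522]
ft_force: [-0.8, 2.3, 0.9]
opening: 0.145
```

```bash
python3 st.py; python3 - <<'E'
from h import *
for n,b in (("side",(290,200,490,350)),):
    a=ctrl.camera(n)[b[1]:b[3],b[0]:b[2]]; cv2.imwrite(f"pics/{n}6.png",cv2.resize(a,None,fx=4,fy=4,interpolation=cv2.INTER_CUBIC))
for a in range(0,95,5):
    t=np.radians(a); c,s=np.cos(t),np.sin(t); v=np.array([.006,.103]); print(a,((np.array([c*v[0]-s*v[1],s*v[0]+c*v[1]])-v)*1000).round(1),end="; ")
E
```

```text
t 7.93 tcp [ 539.6 -282.5  185. ] jaw 1.0 q [-0.48  0.2   0.21  1.56 -0.    1.07] F [-0.8  2.3  0.9] op 0.145
0 [0. 0.]; 5 [-9.   0.1]; 10 [-18.   -0.5]; 15 [-26.9  -2. ]; 20 [-35.6  -4.2]; 25 [-44.1  -7.1]; 30 [-52.3 -10.8]; 35 [-60.2 -15.2]; 40 [-67.6 -20.2]; 45 [-74.6 -25.9]; 50 [-81.  -32.2]; 55 [-86.9 -39. ]; 60 [-92.2 -46.3]; 65 [-96.8 -54. ]; 70 [-100.7  -62.1]; 75 [-103.9  -70.5]; 80 [-106.4  -79.2]; 85 [-108.1  -88. ]; 90 [-109.  -97.];
```

View pics/side6.png

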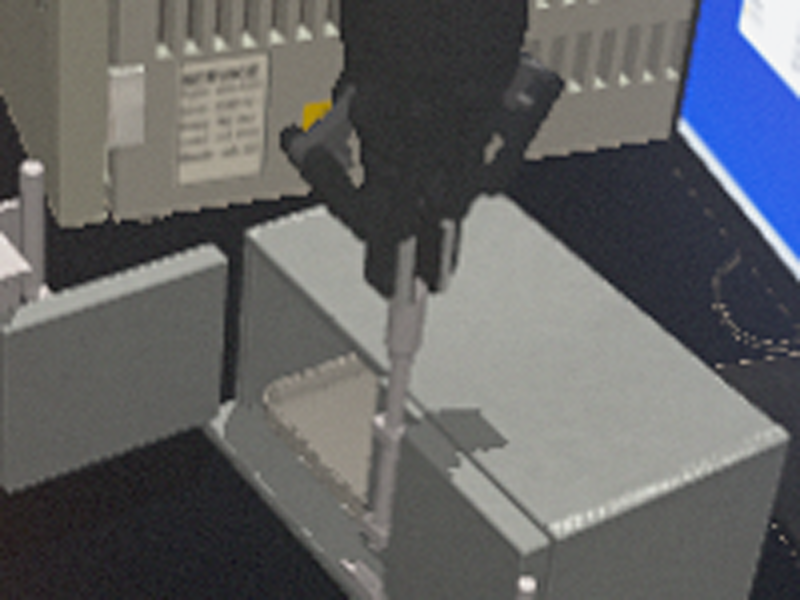

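The bolt is up by about 23 mm: the knob neck shows above the guide at (395,385). Now I swing the passive door.

Call:
send_rows --pt "-4 0 0 2 1" --pt "-9 0 0 5 1" --pt "-18 0 0 10 1" --pt "-27 -2 0 15 1" --pt "-36 -4 0 20 1" --pt "-44 -7 0 25 1" --pt "-52 -11 0 30 1" --pt "-60 -15 0 35 1" --pt "-68 -20 0 40 1" --pt "-75 -26 0 45 1" --pt "-75 -26 0 45 1"

```text
clock: 8.9
eef_pos: [0.4642, -0.3099, 0.185]
orientation: [0.947, 1.551, 0.183]
ft_force: [2.7, -2.6, -0.8]
opening: 0.145
```

```bash
python3 st.py; python3 - <<'E'
from h import *
for n,b in (("side",(290,200,490,350)),):
    a=ctrl.camera(n)[b[1]:b[3],b[0]:b[2]]; cv2.imwrite(f"pics/{n}7.png",cv2.resize(a,None,fx=4,fy=4,interpolation=cv2.INTER_CUBIC))
E
```

```text
t 8.9 tcp [ 464.2 -309.9  185. ] jaw 46.2 q [-0.6   0.08  0.08  1.56  0.01  0.17] F [ 2.7 -2.6 -0.8] op 0.145
```

View pics/side7.png

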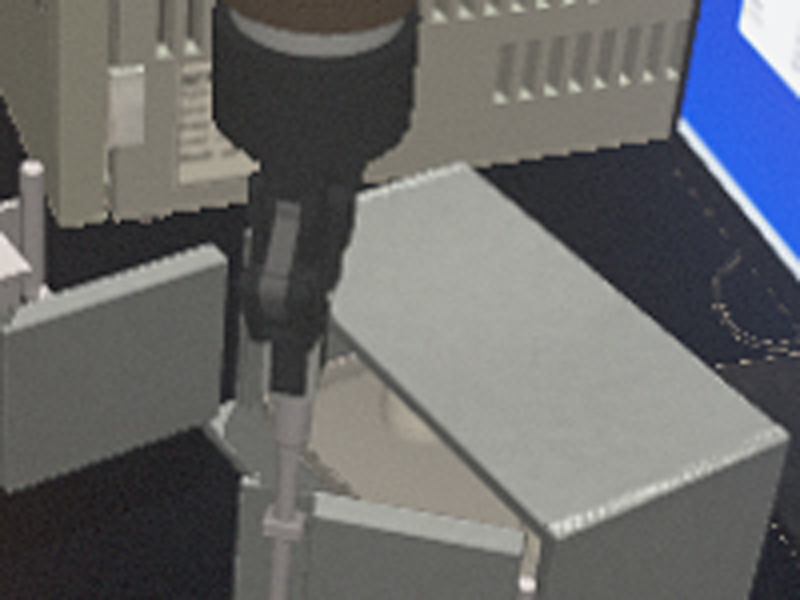

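Call:
send_rows --pt "-6 -5 0 5 1" --pt "-12 -12 0 10 1" --pt "-17 -19 0 15 1" --pt "-22 -27 0 20 1" --pt "-26 -35 0 25 1" --pt "-29 -43 0 30 1" --pt "-31 -52 0 35 1" --pt "-33 -61 0 40 1" --pt "-34 -70 0 44 1" --pt "-34 -70 0 44 1" --pt "-34 -70 0 44 1"

```text
clock: 9.87
eef_pos: [0.4313, -0.3794, 0.1849]
orientation: [0.936, 1.55, 0.932]
ft_force: [5.1, -0.6, -1.8]
opening: 0.148
```

```bash
python3 st.py; python3 - <<'E'
from h import *
for n,b in (("side",(270,200,470,350)),):
    a=ctrl.camera(n)[b[1]:b[3],b[0]:b[2]]; cv2.imwrite(f"pics/{n}8.png",cv2.resize(a,None,fx=4,fy=4,interpolation=cv2.INTER_CUBIC))
E
```

```text
t 9.87 tcp [ 431.3 -379.4  184.9] jaw 89.7 q [-0.73  0.14  0.14  1.58  0.02 -0.73] F [ 5.1 -0.6 -1.8] op 0.148
```

View pics/side8.png

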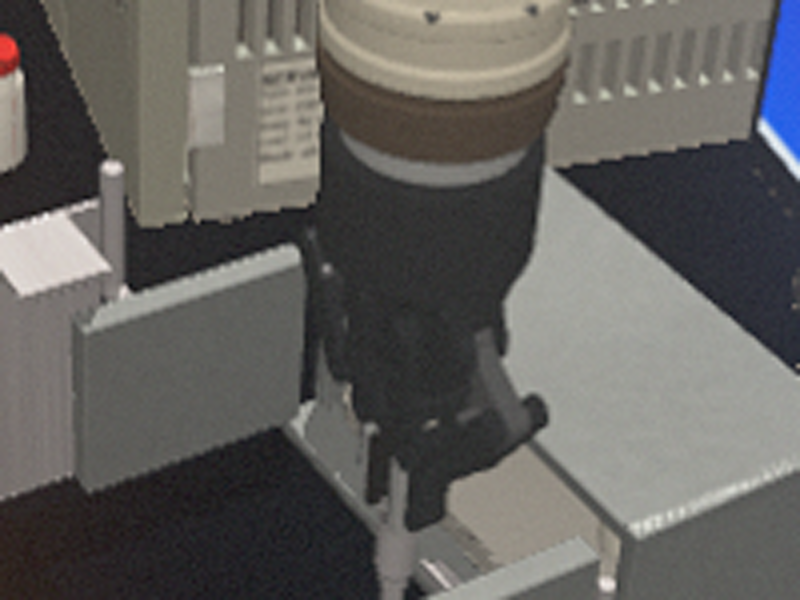

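The passive door is at about 90°. I'll release it and rise straight up.

Call:
send_rows --pt "0 0 0 0 0.8" --pt "0 0 0 0 0.5" --pt "0 0 0 0 0.5" --pt "0 0 0 0 0.5" --pt "0 0 10 0 0.5" --pt "0 0 35 0 0.5" --pt "0 0 70 0 0.5" --pt "-15 0 100 0 0.5" --pt "-50 0 110 0 0.5" --pt "-90 0 110 0 0.5" --pt "-120 0 110 0 0.5" --pt "-120 0 110 0 0.5"

```text
clock: 10.92
eef_pos: [0.3074, -0.379, 0.2974]
orientation: [0.841, 1.551, 0.833]
ft_force: [-1.0, 0.7, -0.3]
opening: 0.501
```

```bash
python3 st.py; python3 - <<'E'
from h import *
for n,b in (("side",(220,160,480,355)),("top",(150,170,510,400))):
    I=ctrl.camera(n); a=I[b[1]:b[3],b[0]:b[2]]; cv2.imwrite(f"pics/{n}9.png",cv2.resize(a,None,fx=800/a.shape[1],fy=800/a.shape[1],interpolation=cv2.INTER_CUBIC)); cv2.imwrite(f"pics/{n}9f.png",I)
E
```

```text
t 10.92 tcp [ 307.4 -379.   297.4] jaw 89.6 q [-0.9  -0.02  0.2   1.79  0.02 -0.89] F [-1.   0.7 -0.3] op 0.501
```

View pics/side9.png

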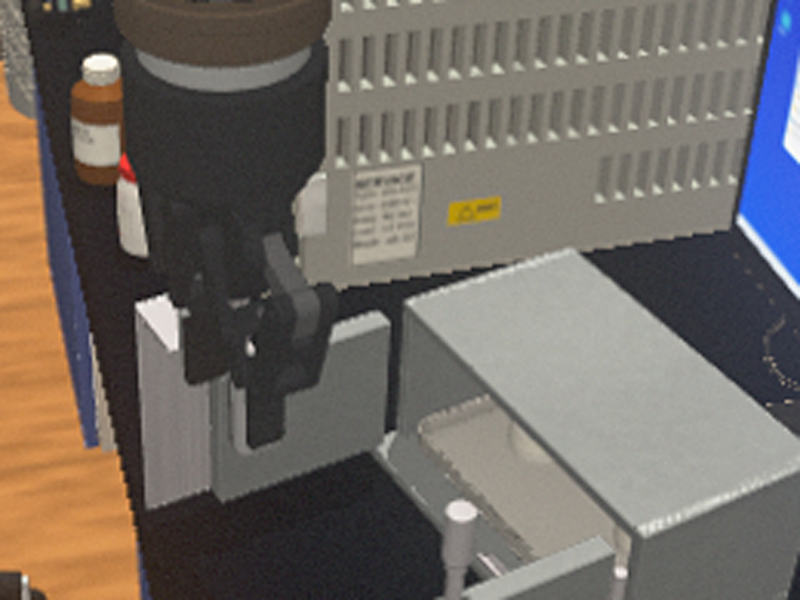

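View pics/top9.png

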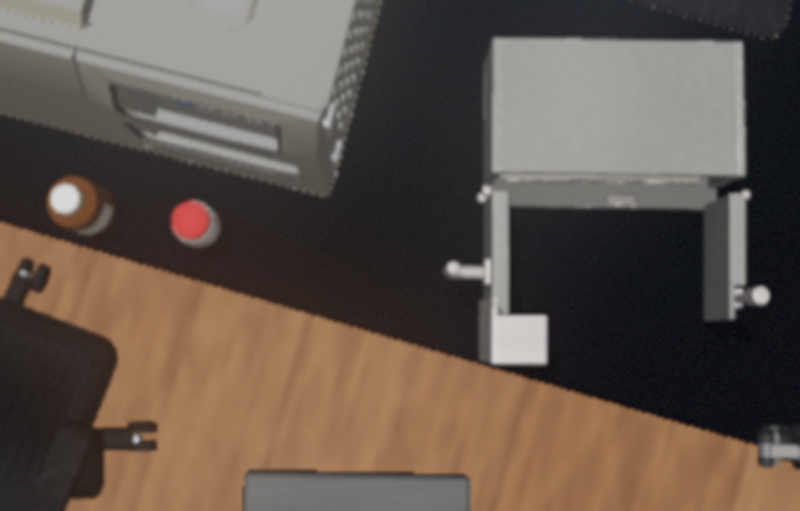

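```bash
python3 - <<'E'
from h import *
k=.45
f=lambda u,v,z:onz("top",150+(u+.5)*k-.5,170+(v+.5)*k-.5,z)[:2].round(4)
kn=f(760,296,.188);po=f(453,269,.165);print("knob",kn,"post",po)
kd=kn-np.array([.5325,-.385]);print("passive deg",np.degrees(np.arctan2(kd[1],kd[0])-np.arctan2(.103,.006)))
pd=po-np.array([.528,-.1355]);print("active deg",(np.degrees(np.arctan2(-.08,-.04)-np.arctan2(pd[1],pd[0])))%360)
print("door edges active",f(509,195,.12),f(509,310,.12),"passive",f(747,195,.12),f(737,318,.12),"inner",f(730,195,.12))
a=cv2.imread("pics/top0.png");b=cv2.imread("pics/top9f.png");d=cv2.absdiff(a,b)[240:300,150:270];print("bystander diff max",d.max(),(d.max(2)>40).sum())
E
```

```text
knob [ 0.4297 -0.379 ] post [ 0.4493 -0.0966]
passive deg 89.99352858183772
active deg 89.73731105323787
door edges active [ 0.5252 -0.1528] [ 0.4133 -0.1542] passive [ 0.5309 -0.3873] [ 0.4103 -0.3764] inner [ 0.5305 -0.3704]
bystander diff max 20 0
```

```bash
python3 -c "
from station import ctrl
print(ctrl.sign_off())"
```

```text
the job is handed in; nothing more can be done
None
```

Both doors of the cupboard now stand open at about a right angle, and I've handed the job in.

- **Order:** I gripped the post and swung the active door open first. I then raised the bolt about 23 mm by its knob and swung the passive door open. After letting go, I drew the arm clear.
- **Door angles:** in the last pictures the active door is at about 89.7° and the passive door at about 90°, worked out from the post and knob positions. A rough reading of the passive door's top edge, which is blurred in the top view, suggested up to about 5° less. I trusted the knob position instead, because it matched the arm's own reading.
- **Bottle and jar:** the top-view region around them shows no pixel change beyond noise between the first and last pictures.
- **Force and time:** the largest wrist-force component I read was about 13 N, and the job took about 11 s of the 54 s allowed. At hand-in the gripper was open, well clear of the cupboard and reading about 1 N.

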